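# Seat the mounting collar on its post and hold the contact probe on its test dot

### The job

Slide the blue-flanged metal collar, flange down, over the upright post of the black stand until it sits fully home on the base, and let go of it. Then take the yellow contact probe out of its white holder and hold it upright with its brass tip on the red dot on the collar's flange, pressing lightly so that the spring tip is pushed in about halfway, never hard. Finish while still holding the probe there, and leave the other things on the bench where they are.

Things in the scene. Friction and masses are not known exactly. Their poses are not given: they have to be found in the camera images.
- stand: Fixed black round base, 90 mm across and 15 mm high, carrying one upright polished steel post at its centre, 20 mm in diameter, that rises 51 mm above the base (its last 6 mm taper to 12 mm across). Origin: centre of the base's underside, on the bench; z up along the post.
- post_top (a point): Centre of the top of the post, 66 mm above the bench.
- collar: Loose collar, 160 g, 50 mm high: blue round flange 80 mm across, 8 mm thick; above it an aluminium hub 40 mm in diameter; through bore 23 mm (1.5 mm play all round on the post). Stands flange down on the bench. Grasp the hub 30 to 45 mm above the underside. Origin: centre of the underside; z up the bore, x to the red dot. Seated: 15 mm above the stand's origin, same axis, any yaw.
- collar_dot (a point): Centre of the red dot, 14 mm across, on the upper face of the blue flange, 30 mm from the bore's axis and 8 mm above the collar's underside. It is the spot to probe.
- holder: Fixed white block, 56 by 56 mm and 85 mm high, with a 16 mm vertical hole right through its middle, in which the probe stands. Origin: centre of its underside, on the bench.
- probe: Loose probe, 100 g, upright in the holder: yellow square grip 18 by 18 mm, 6 to 66 mm above the origin; black shoulder disc 30 mm across resting on the holder; below it a shaft 10 mm thick, 55 mm long, then the brass tip, 18 mm. Origin: underside of the shoulder, 85 mm up while in the holder; z to the cap, x and y square to the flats. Grasp two flats about 42 mm above the origin; lift over 80 mm.
- probe_tip (a point): The end of the brass tip, on the probe's axis, 73 mm below the probe's origin when the spring is relaxed.
- plunger (a joint): How far the brass spring tip is pushed into the probe, in metres: 0 relaxed, 0.012 fully in. The spring pushes back with 0.6 N at the start and 0.3 N more per mm: 2.4 N at halfway (0.006), 4.2 N fully in.
- forceps: Bystander: steel forceps, about 110 mm long and 7 mm high, lying on the bench. Origin: at its middle.
- pen: Bystander: white pen with an orange cap, about 140 mm long and 11 mm high, lying. Origin: near its middle.
- dish: Bystander: shallow glass dish, 90 mm across, 18 mm high. Origin: centre of its underside.
- jar: Bystander: clear jar with a green cap, 60 mm across, 65 mm high. Origin: centre of its underside.
- spacer: Bystander: plain green plastic ring without flange or dot, 52 mm across, 22 mm high; not the collar. Origin: centre of its underside.
- pack: Bystander: flat white packet with a blue band, 70 by 90 mm, 14 mm high. Origin: centre of its underside.
- slidebox: Bystander: small blue box with a white stripe, 50 by 85 mm, 30 mm high. Origin: centre of its underside.

How it is judged:
By the outcome, as a careful person would: the job done as asked, in the order asked, and still so for the second after the job is handed in, while the arm keeps its last pose, push and grip.
It also fails if it takes over 67 s, if anything falls off the work surface, if the arm or the gripper's body presses on something with over 40 N, if the wrist force passes 120 N, or if a joint passes its speed limit or range.

### The arm

A 6-joint arm with a two-finger parallel gripper is mounted at the origin on the work surface. World frame = base frame: x ahead of the robot, y to its left, z up, the work surface at z = 0. Lengths are in m, angles in rad, forces in N, time in s.
With the tool pointing down it reaches from about 0.375 to 0.925 m from the base axis. Payload 5.7 kg.
Tool frame: the origin (TCP) lies midway between the tips of the shut fingers; the grasp point (between the pads) lies env.grasp_offset behind it (env.grasp_offset is the distance from the TCP to the grasp point, in m); z points along the fingers, y is the line along which they close (so a half turn about z gives the same grasp; the last joint's range is limited). The gripper opens to 85 mm and grips with 20 to 120 N. Pads are 22 mm wide; open, the fingers measure 114 mm over their backs; the gripper's body (76 mm by 85 mm) begins 54 mm behind the grasp point. The pads swing forward as they close: fully open they stand 13 mm farther back than shut.
Start: joints at [-1.242, 0.359, 1.51, -0, 1.272, -0.115], TCP at [0.258, -0.542, 0.231] pointing down, gripper open.
Joint ranges: [-2.97, 2.97], [-1.01, 2.36], [0.21, 2.38], [-0.96, 4.11], [0.2, 2.71], [-2.98, 2.98]. Speed limits (rad/s): [2.39, 2.39, 3.14, 3.14, 3.14, 3.14].

### API

Orientations are given as a 3x3 rotation matrix whose columns are the frame's x, y, z axes.
In Python, from cell import env gives the robot as it stands. Calls block until the motion is done:
- env.reach(position, orientation): joint-space move of the TCP to a pose.
- env.line_to(position, rotation=None, feed=0.15, contact_N=None): straight line of the TCP; rotation=None keeps the orientation; feed is the mean speed in m/s. With contact_N (N) it stops when the force on the tool has changed by that much, and returns True; else False.
- env.move_j(angles): joint-space move.
- env.command_gripper(opening): opening from 0.0 (shut) to 1.0 (fully open); the grip force is fixed at half the most; returns when the fingers have stopped.
- env.sleep(seconds).
- env.solve_ik(position, orientation): joint angles nearest the present ones, or None.
- env.sense(): the state.
- env.get_image(name): name is "scene" or "top" or "wrist"; returns a dict with "image" (400x640x3 uint8, red, green, blue), "range_z" (400x640 float32, m along the optical axis (not along the pixel's ray), 0 where there is no reading), "vfov" (degrees; the focal length in pixels is half the picture's height over the tangent of half this angle, whatever the lens; pixels are square), "cx", "cy" (the principal point, pixels), "world_to_cam" (4x4, takes a point from world to camera coordinates); the wrist camera has in their place "T_tool_cam" (4x4, takes a point from camera to tool coordinates, whose origin is the TCP and whose axes are the flange's). Camera axes: x right, y up, looking along -z (the intrinsics and any distortion apply to the point x, -y, -z); pixel columns grow to the right and rows downward; lengths in m; the calibration is good to about 2 mm. A picture is of the moment at which its call begins: read the wrist's pose just before it.
A pose or a line that the arm cannot do raises env.IKError and nothing moves.
- env.close_job(): hands the job in; it is judged then, once.
The state is a dict: "time": time; "joint_positions": joint angles; "qd": joint speeds; "tau": joint torques, N m; "ee_pos": TCP position; "ee_rot": TCP orientation; "ft_force": force on the tool from outside, world axes, zero at the start; "torque": the same for the moment, N m; "finger_gap": opening from 0.0 (shut) to 1.0 (fully open); "grip_force": force on a finger pad.
Only numpy, scipy, OpenCV 4.12 (cv2) and the standard library are available. Lean on these libraries where they do the work, as an engineer would, in place of code of your own. Each camera call takes 0.05 s, during which the arm holds its last target. There are 200 camera calls.

## Working session

There is one attempt and no reset: what is moved stays moved. The work goes in short steps, each a Python script; the robot and the scene stay as the last script left them, time stands still between calls to the robot, and variables do not carry over. Pictures are saved under pics/ and viewed, at most 10 in all, crops included, and the job is handed in when it is done.

```bash
mkdir -p pics; ls; python3 - <<'E'
from cell import env
import cv2,numpy as np,pickle
d={}
for n in("top","scene"):
    r=env.get_image(n); d[n]=r; cv2.imwrite(f"pics/{n}1.png",r["image"][:,:,::-1])
    print(n,{k:v for k,v in r.items() if k not in("image","range_z")})
pickle.dump(d,open("d.pkl","wb"))
print(env.grasp_offset,env.sense())
E
```

```text
pics
top {'vfov': 49.999119675773585, 'cx': 322.4043037178948, 'cy': 202.71227410728247, 'world_to_cam': array([[ 1.58051436e-01, -9.87430427e-01, -9.46595429e-04,
        -5.91810907e-02],
       [ 9.64648655e-01,  1.54200029e-01,  2.13717858e-01,
        -5.68730777e-01],
       [-2.10885551e-01, -3.46915462e-02,  9.76894969e-01,
        -7.89549026e-01],
       [ 0.00000000e+00,  0.00000000e+00,  0.00000000e+00,
         1.00000000e+00]])}
scene {'vfov': 49.54308496835212, 'cx': 313.7169171608247, 'cy': 196.23938695089848, 'world_to_cam': array([[-0.48830377,  0.8725056 , -0.0171288 ,  0.24216288],
       [-0.70170811, -0.38089551,  0.60209993,  0.36690723],
       [ 0.51881128,  0.30602709,  0.79823698, -1.30354729],
       [ 0.        ,  0.        ,  0.        ,  1.        ]])}
0.0187 {'time': 0.1, 'joint_positions': array([-1.24204420e+00,  3.59432734e-01,  1.51135633e+00,  2.71186182e-06,
        1.27250461e+00, -1.15108744e-01]), 'qd': array([ 0.00176085, -0.00201739, -0.00258209, -0.00036193,  0.00197549,
        0.00340368]), 'tau': array([ 2.47667340e-04, -5.28649271e+01, -2.79352176e+01, -1.43571783e-04,
        5.02665789e-03, -1.81305569e-05]), 'ee_pos': array([ 0.25744147, -0.54126329,  0.23052557]), 'ee_rot': array([[ 9.03100823e-01,  4.29428230e-01, -5.46742190e-04],
       [ 4.29428532e-01, -9.03099408e-01,  1.61076146e-03],
       [ 1.97943892e-04, -1.68946669e-03, -9.99998553e-01]]), 'ft_force': array([ 0.02014702,  0.15124197, -0.10303349]), 'torque': array([-0.0397422 , -0.00014045,  0.0547113 ]), 'grip_force': 0.0, 'finger_gap': 0.9954842683524405}
```

View pics/top1.png

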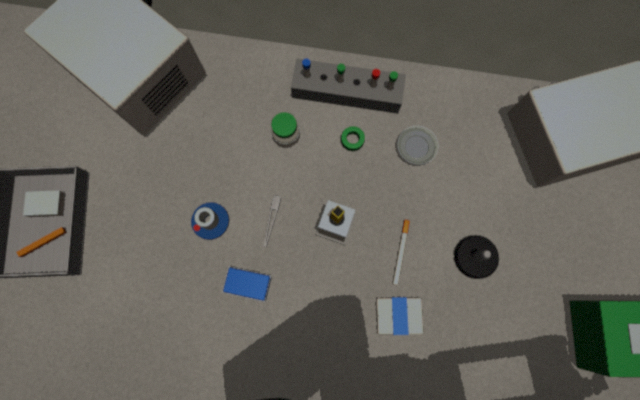

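View pics/scene1.png

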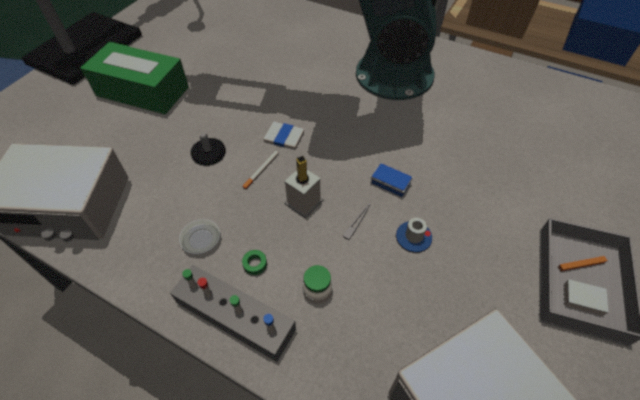

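The top view shows the collar's hub top at (205,216), its dot at (196,228), the stand at (477,257) with the post top at (487,254), and the probe cap at (338,210). The scene view agrees: collar (414,235), stand (207,152), probe (302,160).

```bash
cat > h.py <<'E'
import numpy as np, cv2
def cloud(r,T=None):
    """world points per pixel (HxWx3); T = tool pose 4x4 for the wrist camera"""
    im=r["image"];H,W=im.shape[:2];f=H/2/np.tan(np.radians(r["vfov"])/2)
    v,u=np.mgrid[:H,:W];z=r["range_z"]
    P=np.stack([(u-r["cx"])/f*z,-(v-r["cy"])/f*z,-z,np.ones_like(z)],-1)
    M=np.linalg.inv(r["world_to_cam"]) if T is None else T@r["T_tool_cam"]
    P=(P@M.T)[...,:3]; P[z==0]=np.nan
    return P
def ray(r,uv,z,T=None):
    """pixel -> world point on the plane at height z"""
    f=200/np.tan(np.radians(r["vfov"])/2)
    M=np.linalg.inv(r["world_to_cam"]) if T is None else T@r["T_tool_cam"]
    d=M[:3,:3]@[(uv[0]-r["cx"])/f,-(uv[1]-r["cy"])/f,-1]
    return M[:3,3]+d*(z-M[2,3])/d[2]
def tool(s):
    T=np.eye(4);T[:3,:3]=s["ee_rot"];T[:3,3]=s["ee_pos"];return T
def down(yaw):
    """tool pointing down, closing axis (tool y) along world yaw"""
    y=np.array([np.cos(yaw),np.sin(yaw),0]);z=np.array([0,0,-1.]);return np.stack([np.cross(y,z),y,z],1)
E
python3 - <<'E'
import pickle,numpy as np,cv2
from h import *
np.set_printoptions(precision=4,suppress=True)
d=pickle.load(open("d.pkl","rb"))
pts={"top":dict(hub=(205,216,.05),flange=(210,221,.008),dot=(196,228,.008),base=(477,257,.015),post=(487,254,.066),cap=(338,209,.151),bench=(300,330,0)),
"scene":dict(hub=(417,225,.05),dot=(428,233,.008),base=(208,152,.015),post=(206,136,.066),cap=(301,159,.151),bench=(350,250,0))}
for n in d:
    r=d[n];P=cloud(r)
    for k,(u,v,z) in pts[n].items(): print(n,k,P[v,u],ray(r,(u,v),z)[:2])
    hsv=cv2.cvtColor(r["image"],cv2.COLOR_RGB2HSV)
    c=ray(r,*[(pts[n]["hub"][:2]),.05][:2])
    near=np.hypot(P[...,0]-c[0],P[...,1]-c[1])<.07
    dot=near&((hsv[...,0]<8)|(hsv[...,0]>172))&(hsv[...,1]>150)
    hub=near&(P[...,2]>.045);b=ray(r,pts[n]["base"][:2],.015)
    base=(np.hypot(P[...,0]-b[0],P[...,1]-b[1])<.06)
    def mid(m): return [(np.nanpercentile(m[:,i],2)+np.nanpercentile(m[:,i],98))/2 for i in(0,1)],[np.ptp(m[:,i]) for i in(0,1)],np.nanmedian(m[:,2])
    print("dot",P[dot].mean(0),dot.sum());print("hub",mid(P[hub]));print("base",mid(P[base&(P[...,2]>.009)&(P[...,2]<.022)]))
    p=P[base&(P[...,2]>.06)];print("post",len(p),p.mean(0) if len(p) else 0)
    cp=ray(r,pts[n]["cap"][:2],.151);q=np.hypot(P[...,0]-cp[0],P[...,1]-cp[1])<.08
    print("cap",mid(P[q&(P[...,2]>.143)]) if (q&(P[...,2]>.143)).any() else 0); print("holdertop",mid(P[q&(P[...,2]>.08)&(P[...,2]<.09)]))
    xy=P[q&(P[...,2]>.08)&(P[...,2]<.09)][:,:2].astype(np.float32);print(cv2.minAreaRect(xy))
E
```

```text
top hub [0.5151 0.2714 0.0101] [0.5095 0.2592]
top flange [0.5013 0.2474 0.0492] [0.5067 0.2594]
top dot [0.4875 0.2849 0.0084] [0.4876 0.2851]
top base [ 0.5161 -0.2894  0.0343] [ 0.5189 -0.2959]
top post [ 0.5205 -0.2976  0.0646] [ 0.5202 -0.2971]
top cap [ 0.5442 -0.0007  0.1537] [ 0.5447 -0.0008]
top bench [ 0.3196  0.0367 -0.0016] [0.3197 0.0366]
dot [0.4889 0.285  0.008 ] 26
hub ([np.float64(0.508730593442817), np.float64(0.2607244615838933)], [np.float64(0.039312557437277074), np.float64(0.040484313911855946)], np.float64(0.04927833395851999))
base ([np.float64(0.5208032818150298), np.float64(-0.29598729645208466)], [np.float64(0.08928268402461226), np.float64(0.08911682607569843)], np.float64(0.014003741241760459))
post 70 [ 0.5208 -0.2953  0.0639]
cap ([np.float64(0.5404759310135157), np.float64(-0.0007305363515264012)], [np.float64(0.02249107622371671), np.float64(0.022782969118261595)], np.float64(0.15130486085997458))
holdertop ([np.float64(0.5407335192380338), np.float64(-0.00048085309489014766)], [np.float64(0.06512788028467342), np.float64(0.06396571324841838)], np.flo
[... 629 characters left out ...]
4(0.0492462586705571))
base ([np.float64(0.5264323056518895), np.float64(-0.29535753822462907)], [np.float64(0.08928568521126512), np.float64(0.0877283400387956)], np.float64(0.014386571928621084))
post 34 [ 0.5261 -0.2957  0.0638]
cap ([np.float64(0.5461667618675029), np.float64(-0.0003551422003099103)], [np.float64(0.01945192619667724), np.float64(0.02257753336024343)], np.float64(0.15110854971249782))
holdertop ([np.float64(0.5463233972666628), np.float64(-0.0005260947166184551)], [np.float64(0.06298656227787702), np.float64(0.0661977757571634)], np.float64(0.08471458288631795))
((0.5441111922264099, -0.0016410723328590393), (0.058797989040613174, 0.058248840272426605), 79.49679565429688)
```

```bash
python3 - <<'E'
from cell import env
from h import *
import pickle
np.set_printoptions(precision=4,suppress=True)
W={}
for n,(x,y) in dict(stand=(.523,-.2957),probe=(.543,-.0005),collar=(.51,.261)).items():
    # camera is offset from the TCP: first look tells the offset
    c=W["stand"][0]["T_tool_cam"][:3,3] if W else np.zeros(3)
    R=down(np.arctan2(y,x)+np.pi/2)
    h=.33 if n=="probe" else .25
    p=np.array([x,y,h])-R@[c[0],c[1],0]
    try: env.reach(p,R)
    except env.IKError: print(n,"ik"); env.reach([x,y,h],R)
    s=env.sense();r=env.get_image("wrist");W[n]=(r,tool(s))
    print(n,s["time"],s["ee_pos"],s["joint_positions"][5]);cv2.imwrite(f"pics/w_{n}.png",r["image"][:,:,::-1])
print(r["T_tool_cam"],r["vfov"],r["cx"],r["cy"])
pickle.dump(W,open("w.pkl","wb"))
ims=[cv2.resize(W[n][0]["image"],(400,250),interpolation=cv2.INTER_AREA) for n in W]+[np.zeros((250,400,3),np.uint8)]
cv2.imwrite("pics/w_all.png",np.vstack([np.hstack(ims[:2]),np.hstack(ims[2:])])[:,:,::-1])
E
```

```text
stand 1.5 [ 0.5227 -0.2962  0.2499] -1.6847805438334644
probe 2.7667 [ 0.6162 -0.0016  0.3295] -1.682319840491776
collar 3.9917 [0.5762 0.2935 0.2504] -1.6772206123575863
[[ 0.0004  0.9573  0.289   0.0738]
 [ 1.     -0.0002 -0.0007 -0.0004]
 [-0.0006  0.289  -0.9573 -0.1422]
 [ 0.      0.      0.      1.    ]] 66.64658979820783 321.5634730469021 201.60313654448805
```

View pics/w_all.png

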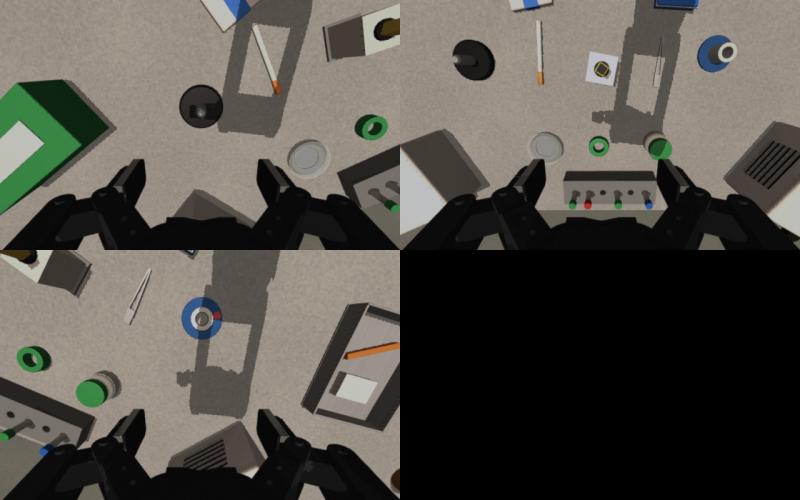

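The wrist views (a half-scale mosaic) show the stand base at about (201,106), the holder and probe at (602,69), and the collar at (202,318) with its dot at (217,316). Next I measure each in its cloud.

```bash
cat >> h.py <<'E'
def mid(m): return np.array([(np.nanpercentile(m[:,i],1)+np.nanpercentile(m[:,i],99))/2 for i in(0,1)]).round(4),np.ptp(m[:,:2],0).round(4),np.nanmedian(m[:,2]).round(4),len(m)
def sel(P,c,rad,lo,hi):
    return P[(np.hypot(P[...,0]-c[0],P[...,1]-c[1])<rad)&(P[...,2]>lo)&(P[...,2]<hi)]
def circ(m):
    c,r=cv2.minEnclosingCircle(m[:,:2].astype(np.float32));return np.round([*c,r],4)
E
python3 - <<'E'
import pickle
from h import *
np.set_printoptions(precision=4,suppress=True)
W=pickle.load(open("w.pkl","rb"))
P={n:cloud(*W[n]) for n in W}
S=(.523,-.2957);C=(.51,.261);H=(.543,-.0005)
for l,m in dict(base=sel(P["stand"],S,.06,.011,.02),post=sel(P["stand"],S,.05,.061,.08),flange=sel(P["collar"],C,.06,.005,.015),hub=sel(P["collar"],C,.05,.045,.06),
  hold=sel(P["probe"],H,.06,.08,.0875),cap=sel(P["probe"],H,.05,.146,.17),base2=sel(P["probe"],S,.06,.011,.02),post2=sel(P["probe"],S,.05,.061,.08),hub2=sel(P["probe"],C,.06,.045,.06)).items():
    print(l,mid(m),circ(m),cv2.minAreaRect(m[:,:2].astype(np.float32)))
r,T=W["collar"];hsv=cv2.cvtColor(r["image"],cv2.COLOR_RGB2HSV);p=P["collar"]
k=(np.hypot(p[...,0]-C[0],p[...,1]-C[1])<.06)&((hsv[...,0]<8)|(hsv[...,0]>172))&(hsv[...,1]>130);print("dot",p[k].mean(0),k.sum(),circ(p[k]))
i=W["probe"][0]["image"][60:160,270:370];cv2.imwrite("pics/probecrop.png",cv2.resize(i,(500,500),interpolation=cv2.INTER_CUBIC)[:,:,::-1])
E
```

```text
base (array([ 0.5227, -0.2971]), array([0.0885, 0.0881]), np.float64(0.0143), 3390) [ 0.523  -0.2972  0.0447] ((0.5230861306190491, -0.2970425486564636), (0.0878588855266571, 0.08751395344734192), 60.30750274658203)
post (array([ 0.5232, -0.2975]), array([0.0167, 0.0175]), np.float64(0.0645), 191) [ 0.5231 -0.2974  0.0092] ((0.5234392881393433, -0.2972314953804016), (0.01687059924006462, 0.01669325679540634), 14.763246536254883)
flange (array([0.5101, 0.2608]), array([0.0788, 0.0791]), np.float64(0.0075), 2404) [0.5103 0.2607 0.0399] ((0.5102943181991577, 0.2607573866844177), (0.0788986086845398, 0.0786692425608635), 16.12411880493164)
hub (array([0.5101, 0.2608]), array([0.0388, 0.0395]), np.float64(0.0493), 739) [0.5101 0.2609 0.02  ] ((0.5101918578147888, 0.2607004642486572), (0.03840644657611847, 0.03813951462507248), 26.625831604003906)
hold (array([ 0.5427, -0.001 ]), array([0.0642, 0.0647]), np.float64(0.0846), 1705) [ 0.5429 -0.0012  0.0392] ((0.542711615562439, -0.0010942444205284119), (0.056010521948337555, 0.05597439780831337), 79.40987396240234)
cap (array([ 0.5426, -0.00
[... 196 characters left out ...]
se2 (array([ 0.5231, -0.2949]), array([0.0881, 0.0882]), np.float64(0.0143), 2672) [ 0.5232 -0.2966  0.0448] ((0.5231533050537109, -0.29606494307518005), (0.08772614598274231, 0.08837362378835678), 86.32633209228516)
post2 (array([ 0.523 , -0.2961]), array([0.0169, 0.0172]), np.float64(0.0643), 158) [ 0.5231 -0.2966  0.0094] ((0.5225169062614441, -0.2959861755371094), (0.016939185559749603, 0.017063500359654427), 3.3161416053771973)
hub2 (array([0.5104, 0.2599]), array([0.0379, 0.0398]), np.float64(0.0492), 587) [0.51   0.2603 0.0201] ((0.5101178288459778, 0.2599917948246002), (0.03891192004084587, 0.03866467997431755), 26.16158676147461)
dot [0.4915 0.2842 0.008 ] 109 [0.4918 0.2845 0.007 ]
```

View pics/probecrop.png

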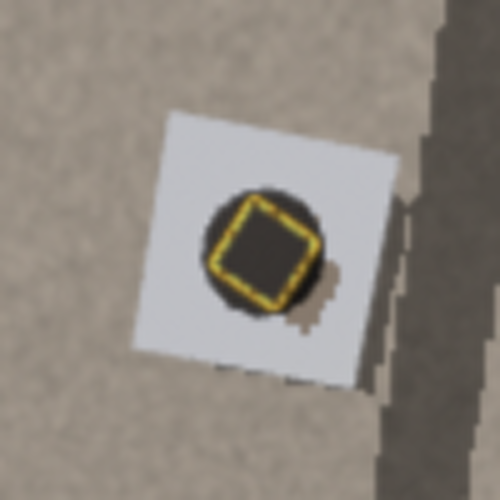

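```bash
python3 - <<'E'
from cell import env
from h import *
np.set_printoptions(precision=4,suppress=True)
def st(l):
    s=env.sense();print(l,round(s["time"],2),s["ee_pos"],s["ft_force"],"gap",round(s["finger_gap"],4),"grip",round(s["grip_force"],1))
C=np.array([.5102,.2607]);S=np.array([.523,-.297])
R=down(np.arctan2(C[1],C[0])+np.pi/2);Z=.016
env.reach([*C,.12],R);env.line_to([*C,Z],feed=.1);st("down")
env.command_gripper(0.2);st("grip")
env.line_to([*C,.1],feed=.1);st("lift")
env.reach([*C,.25],R);R2=down(np.arctan2(S[1],S[0])+np.pi/2);env.reach([*S,.25],R2);env.line_to([*S,.105],feed=.15);st("above")
r=env.get_image("scene");i=r["image"][90:190,140:270]
cv2.imwrite("pics/above.png",cv2.resize(i,(780,600),interpolation=cv2.INTER_CUBIC)[:,:,::-1])
P=cloud(r)
E
```

```text
down 5.88 [0.5108 0.2609 0.0166] [ 0.9654 -0.0475  0.0195] gap 1.001 grip 0.0
grip 6.38 [0.5104 0.2608 0.0167] [-1.5426  0.0417  5.8492] gap 0.4559 grip 60.0
lift 7.38 [0.5097 0.2605 0.0994] [-0.3724  0.172  -2.3457] gap 0.4536 grip 60.4
above 11.15 [ 0.5237 -0.2974  0.1059] [-0.2388  0.1746 -1.7078] gap 0.4521 grip 60.5
```

View pics/above.png

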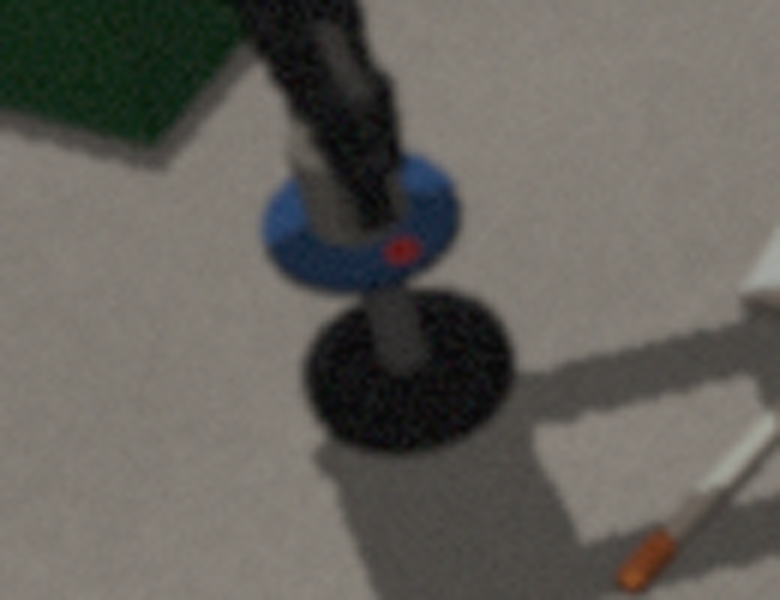

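The collar is gripped level (flange centre about (362,225) in the crop) just above the post (400,330). I now lower it with contact sensing.

```bash
python3 - <<'E'
from cell import env
from h import *
np.set_printoptions(precision=4,suppress=True)
def st(l):
    s=env.sense();print(l,round(s["time"],2),s["ee_pos"],s["ft_force"],s["torque"],"gap",round(s["finger_gap"],4))
S=np.array([.523,-.297])
h=env.line_to([*S,.060],feed=.04,contact_N=6);st(h)
if not h:
    h=env.line_to([*S,.027],feed=.03,contact_N=8);st(h)
E
```

```text
False 12.47 [ 0.5232 -0.2972  0.0603] [-0.3727 -0.0503 -1.2151] [-0.0483 -0.0296  0.007 ] gap 0.4566
True 13.35 [ 0.5227 -0.2969  0.0317] [-0.1343 -0.2725  5.5074] [ 0.0951  0.1008 -0.0126] gap 0.4564
```

Contact came at z = 0.0317, exactly 15 mm above the pick height, so the collar is seated. I release it and verify with the camera.

```bash
python3 - <<'E'
from cell import env
from h import *
np.set_printoptions(precision=4,suppress=True)
S=np.array([.523,-.297])
env.command_gripper(1.0);s=env.sense();env.line_to([*s["ee_pos"][:2],.15],feed=.12)
R=s["ee_rot"];R2=down(np.arctan2(S[1],S[0])+np.pi/2)
env.reach([S[0]+.07*np.cos(-.516),S[1]+.07*np.sin(-.516),.25],R2)
s=env.sense();r=env.get_image("wrist");P=cloud(r,tool(s));print(s["time"],s["ee_pos"],s["ft_force"])
for l,m in dict(flange=sel(P,S,.06,.018,.03),hub=sel(P,S,.024,.061,.064),all=sel(P,S,.06,.058,.08)).items(): print(l,mid(m),circ(m))
hsv=cv2.cvtColor(r["image"],cv2.COLOR_RGB2HSV)
k=(np.hypot(P[...,0]-S[0],P[...,1]-S[1])<.06)&((hsv[...,0]<8)|(hsv[...,0]>172))&(hsv[...,1]>130);d=P[k];print("dot",d.mean(0),k.sum(),circ(d),d.mean(0)[:2]-S,np.linalg.norm(d.mean(0)[:2]-S))
cv2.imwrite("pics/seated.png",cv2.resize(r["image"][80:240,220:420],(750,600),interpolation=cv2.INTER_CUBIC)[:,:,::-1])
q=[env.solve_ik([.5427,-.0011,.2],down(np.radians(a))) for a in(55.9,145.9,-34.1,-124.1)]
for a in q: print(a)
E
```

```text
15.575 [ 0.5839 -0.3315  0.2494] [-0.3781 -0.8684 -0.9697]
flange (array([ 0.5224, -0.2971]), array([0.0786, 0.079 ]), np.float64(0.0225), 2598) [ 0.5224 -0.2971  0.04  ]
hub (array([ 0.5222, -0.2975]), array([0.0394, 0.0385]), np.float64(0.0634), 341) [ 0.5225 -0.2972  0.0198]
all (array([ 0.5225, -0.2972]), array([0.0394, 0.0386]), np.float64(0.0644), 1075) [ 0.5225 -0.2972  0.0198]
dot [ 0.5316 -0.2686  0.0232] 114 [ 0.5315 -0.2686  0.0069] [0.0086 0.0284] 0.029655440656994506
[-0.1293  0.3086  1.673  -0.      1.16   -1.105 ]
[-0.1293  0.3086  1.673  -0.      1.16   -2.6758]
[-0.1293  0.3086  1.673  -0.      1.16    0.4658]
[-0.1293  0.3086  1.673  -0.      1.16    2.0366]
```

View pics/seated.png

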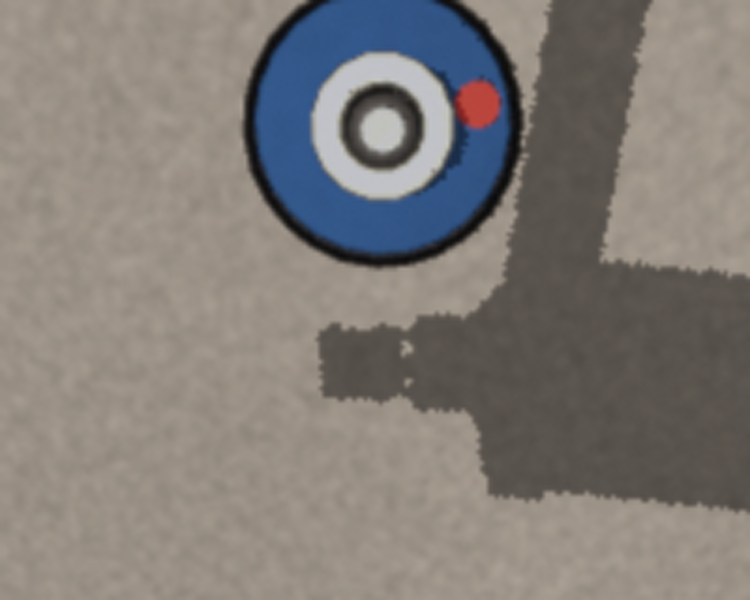

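The picture shows the collar concentric on the post with its flange top at 0.0225 m, and the dot at (478,104), which is (0.5316, -0.2686). Now the probe.

```bash
python3 - <<'E'
from cell import env
from h import *
np.set_printoptions(precision=4,suppress=True)
def st(l):
    s=env.sense();print(l,round(s["time"],2),s["ee_pos"],s["ft_force"],"gap",round(s["finger_gap"],4),"grip",round(s["grip_force"],1))
H=np.array([.5427,-.0011]);D=np.array([.5316,-.2686]);R=down(np.radians(55.9));Z=.107
env.reach([*H,.25],R);env.line_to([*H,Z],feed=.12);st("down")
env.command_gripper(0.);st("grip")
env.line_to([*H,.24],feed=.1);st("lift")
env.reach([*D,.24],R);env.line_to([*D,.135],feed=.1);env.sleep(.5);st("hover")
P=[]
for n,b in (("scene",(60,180,140,270)),("top",(190,310,410,560))):
    r=env.get_image(n);i=r["image"][b[0]:b[1],b[2]:b[3]];P.append(cv2.resize(i,(400,400*i.shape[0]//i.shape[1]),interpolation=cv2.INTER_CUBIC))
    print([x.shape for x in P])
h=max(x.shape[0] for x in P)
cv2.imwrite("pics/hover.png",np.hstack([cv2.copyMakeBorder(x,0,h-x.shape[0],0,0,0) for x in P])[:,:,::-1])
E
```

```text
down 18.23 [ 0.5433 -0.0012  0.1077] [ 0.5152 -0.0105 -0.0504] gap 1.0056 grip 0.0
grip 18.85 [ 0.5428 -0.0011  0.1072] [ 0.7175 -0.0005  2.6296] gap 0.206 grip 58.6
lift 20.33 [ 0.5422 -0.001   0.2393] [-0.2266 -0.2676 -1.1197] gap 0.2007 grip 58.4
hover 23.07 [ 0.5316 -0.2686  0.1351] [-0.0589  0.3177 -1.1476] gap 0.2046 grip 58.4
[(369, 400, 3)]
[(369, 400, 3), (320, 400, 3)]
```

View pics/hover.png

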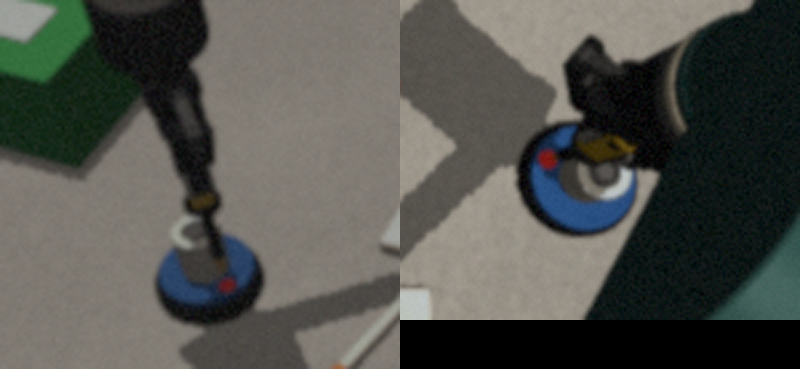

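The probe hangs upright with its tip (about (221,265) in the left crop) just above the dot (227,286). I step down slowly, averaging the force.

```bash
python3 - <<'E'
from cell import env
from h import *
D=[.5316,-.2686]
def fz():
    a=[]
    for _ in range(12): env.sleep(.03);s=env.sense();a.append([s["ft_force"][2],s["ee_pos"][2]])
    return np.mean(a,0),np.std(a,0)[0],s
b,sd,s=fz();print("base",b,sd)
for z in(.1195,.118,.117,.116,.115,.114,.113,.112,.111):
    env.line_to([*D,z],feed=.02);f,sd,s=fz();d=f[0]-b[0]
    print(z,f[1].round(5),"dF",d.round(2),"sd",sd.round(2),"t",round(s["time"],1),s["ee_pos"][:2].round(4))
    if d>1.75: break
E
```

```text
base [-0.90456604  0.13496946] 0.45162581407761415
0.1195 0.11963 dF -0.2 sd 0.47 t 24.9 [ 0.5316 -0.2686]
0.118 0.11805 dF 0.36 sd 0.35 t 25.6 [ 0.5317 -0.2687]
0.117 0.11704 dF 0.89 sd 0.58 t 26.2 [ 0.5317 -0.2686]
0.116 0.11602 dF 1.04 sd 0.36 t 26.9 [ 0.5316 -0.2686]
0.115 0.11502 dF 1.22 sd 0.58 t 27.5 [ 0.5316 -0.2686]
0.114 0.11402 dF 1.64 sd 0.39 t 28.1 [ 0.5316 -0.2686]
0.113 0.11302 dF 2.18 sd 0.64 t 28.8 [ 0.5316 -0.2686]
```

The force slope and the geometry both put first contact at about z = 0.118, so 0.112 is half travel. I go there and check.

```bash
python3 - <<'E'
from cell import env
from h import *
env.line_to([.5316,-.2686,.112],feed=.02);a=[]
for _ in range(40): env.sleep(.03);s=env.sense();a.append(s["ft_force"][2])
print(np.mean(a)+.95,s["ee_pos"],s["ee_rot"][:,2],s["finger_gap"],s["time"])
w=[]
for n,b in (("scene",(100,175,165,245)),("wrist",(0,240,180,460))):
    r=env.get_image(n);i=r["image"][b[0]:b[1],b[2]:b[3]];w.append(cv2.resize(i,(400,400*i.shape[0]//i.shape[1]),interpolation=cv2.INTER_CUBIC))
    h=max(x.shape[0] for x in w)
cv2.imwrite("pics/press.png",np.hstack([cv2.copyMakeBorder(x,0,h-x.shape[0],0,0,0) for x in w])[:,:,::-1])
E
```

```text
2.3860258614699754 [ 0.53162567 -0.26861895  0.11201032] [ 3.43647419e-05 -2.19203876e-05 -9.99999999e-01] 0.20144007681930365 30.3833
```

View pics/press.png

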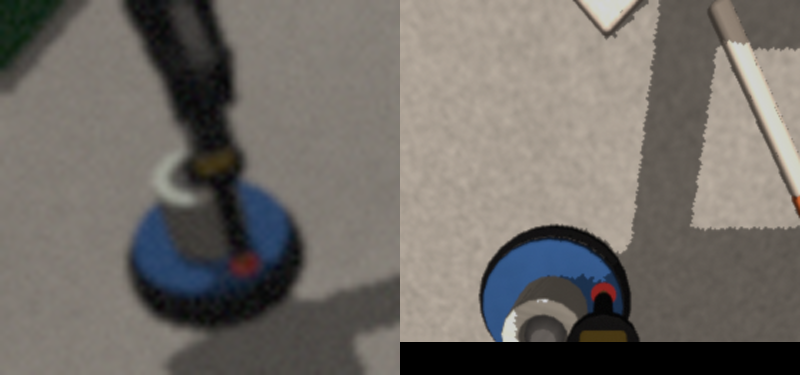

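The tip stands on the dot ((243,262) left, (603,295) right), the probe is upright, and the force is 2.39 N against the 2.4 N target.

```bash
python3 -c "
from cell import env
print(env.close_job())"
```

```text
the job is handed in; nothing more can be done
None
```

The collar is seated on the stand and released, and the probe is held upright on the red dot at about 2.4 N (roughly halfway in); I handed the job in at about 30 s, with no verdict returned.

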